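# Put the doming punches back in their block

### The job

Put the doming punches away: stand the four round-headed ones upright in the wooden punch block, each in the well graded for its size, from the biggest head in the widest well down to the smallest head in the narrowest. Leave the flat-topped, the oblong-headed and the straight punch where they stand. Set each punch down rather than dropping it, and do not knock any over.

Things in the scene. Friction and masses are not known exactly. Their poses are not given: they have to be found in the camera images.
- dome40: Round-headed steel doming punch, largest of four, standing loose. Round in plan. From its foot up: shank 26 mm in diameter to 30 mm, taper out to the head, straight band 40 mm in diameter from 37 to 51 mm (grip it there from above, any yaw, fingers closing at about 44 mm), hemisphere on top; 71 mm high, about 400 g. Origin: centre of the foot; z up.
- dome32: Round-headed steel doming punch, second largest of four, standing loose. Round in plan. From its foot up: shank 22 mm in diameter to 30 mm, taper out to the head, straight band 32 mm in diameter from 37 to 51 mm (grip it there from above, any yaw, fingers closing at about 44 mm), hemisphere on top; 67 mm high, about 250 g. Origin: centre of the foot; z up.
- dome25: Round-headed steel doming punch, third largest of four, standing loose. Round in plan. From its foot up: shank 19 mm in diameter to 30 mm, taper out to the head, straight band 25 mm in diameter from 37 to 51 mm (grip it there from above, any yaw, fingers closing at about 44 mm), hemisphere on top; 63.5 mm high, about 150 g. Origin: centre of the foot; z up.
- dome18: Round-headed steel doming punch, smallest of four, standing loose. Round in plan. From its foot up: shank 16 mm in diameter to 30 mm, taper out to the head, straight band 18 mm in diameter from 37 to 51 mm (grip it there from above, any yaw, fingers closing at about 44 mm), hemisphere on top; 60 mm high, about 90 g. Origin: centre of the foot; z up.
- flat_punch: Look-alike that stays: steel punch standing on its shank, same shank and head shape but with a flat top instead of a dome; head 28 mm in diameter, 52.5 mm high, shank 20 mm. Origin: centre of the foot, z up.
- oblong_punch: Look-alike that stays: steel punch standing on its 20 mm round shank, with an oblong round-backed head, 50 mm long (along its x) by 24 mm wide, 60 mm high. Origin: centre of the foot, z up.
- straight_punch: Look-alike that stays: plain straight steel cylinder with a flat top (disc-cutter punch), 22 mm in diameter, 62 mm high, standing. Origin: centre of the foot, z up.
- punch_block: Pale hardwood block, fixed, any yaw, left or right of the punches (an anvil 80 mm high on the other side): 229 (its x) x 76 x 26 mm high. Four round wells along its x at y = 0, flat floors 8 mm above the bench, 18 mm deep: x = -76.5 mm (56 mm across), -14.5 mm (48), +40 mm (41), +87.5 mm (34). Punches stand in them on their shanks, heads above the block. Origin: centre of underside, z up.

How it is judged:
At the end, for the whole second after the job is handed in: The four round-headed punches stand upright (within 0.12 rad), at rest, on the floors of their wells: largest head in the 56 mm well, then 48, 41 and 34 mm, anywhere within the walls. The flat, oblong and straight punches still stand within 20 mm of where they were (x of dome40 in the frame of punch_block between -0.0935 and -0.0595 m and y of dome40 in the frame of punch_block between -0.017 and 0.017 m and z of dome40 in the frame of punch_block between 0.004 and 0.013 m and angle between each of dome40, dome32, dome25, dome18, flat_punch, oblong_punch, straight_punch's own z axis and vertical below 0.12 rad and linear speed of each of dome40, dome32, dome25, dome18, flat_punch, oblong_punch, straight_punch below 0.02 m/s and angular speed of each of dome40, dome32, dome25, dome18 below 0.3 rad/s and x of dome32 in the frame of punch_block between -0.0295 and 0.0005 m and y of dome32 in the frame of punch_block between -0.015 and 0.015 m and z of dome32 in the frame of punch_block between 0.004 and 0.013 m and x of dome25 in the frame of punch_block between 0.027 and 0.053 m and y of dome25 in the frame of punch_block between -0.013 and 0.013 m and z of dome25 in the frame of punch_block between 0.004 and 0.013 m and x of dome18 in the frame of punch_block between 0.0765 and 0.0985 m and y of dome18 in the frame of punch_block between -0.011 and 0.011 m and z of dome18 in the frame of punch_block between 0.004 and 0.013 m and distance of each of flat_punch, oblong_punch, straight_punch from where it was at the start of the episode below 0.02 m); the robot touches nothing.
It fails at once if a punch is knocked over (angle between any of dome40, dome32, dome25, dome18, flat_punch, oblong_punch, straight_punch's own z axis and vertical above 0.8 rad).
It fails at once if a look-alike punch is moved by more than 20 mm (distance of any of flat_punch, oblong_punch, straight_punch from where it was at the start of the episode above 0.02 m).
It fails at once if a punch is dropped into the block (faster than 0.6 m/s there, about 20 mm of fall) ((linear speed of dome40 above 0.6 m/s and z of dome40 in the frame of punch_block below 0.04 m and x of dome40 in the frame of punch_block between -0.115 and 0.115 m and y of dome40 in the frame of punch_block between -0.038 and 0.038 m) or (linear speed of dome32 above 0.6 m/s and z of dome32 in the frame of punch_block below 0.04 m and x of dome32 in the frame of punch_block between -0.115 and 0.115 m and y of dome32 in the frame of punch_block between -0.038 and 0.038 m) or (linear speed of dome25 above 0.6 m/s and z of dome25 in the frame of punch_block below 0.04 m and x of dome25 in the frame of punch_block between -0.115 and 0.115 m and y of dome25 in the frame of punch_block between -0.038 and 0.038 m) or (linear speed of dome18 above 0.6 m/s and z of dome18 in the frame of punch_block below 0.04 m and x of dome18 in the frame of punch_block between -0.115 and 0.115 m and y of dome18 in the frame of punch_block between -0.038 and 0.038 m)).
It also fails if it takes over 104 s, if anything falls off the work surface, if the arm or the gripper's body presses on something with over 40 N, if the wrist force passes 120 N, or if a joint passes its speed limit or range.

### The arm

A 6-joint arm with a two-finger parallel gripper is mounted at the origin on the work surface. World frame = base frame: x ahead of the robot, y to its left, z up, the work surface at z = 0. Lengths are in m, angles in rad, forces in N, time in s.
With the tool pointing down it reaches from about 0.225 to 0.875 m from the base axis. Payload 3.4 kg.
Tool frame: the origin (TCP) lies at the very end of the fingers, on their centre line; the grasp point (between the pads) lies 19 mm behind it; z points along the fingers, y is the line along which they close (so a half turn about z gives the same grasp; the last joint's range is limited). The gripper opens to 85 mm and grips with 20 to 120 N. Pads are 22 mm wide; open, the fingers measure 114 mm over their backs; the gripper's body (76 mm by 85 mm) begins 54 mm behind the grasp point. The pads swing forward as they close: fully open they stand 13 mm farther back than shut.
Start: joints at [-1.444, 0.276, 1.505, -0, 1.361, -0.121], TCP at [0.141, -0.557, 0.197] pointing down, gripper open.
Joint ranges: [-2.89, 2.89], [-0.75, 2.08], [0.22, 2.7], [-1.18, 4.32], [0.11, 2.71], [-2.7, 2.7]. Speed limits (rad/s): [2.57, 2.57, 3.14, 3.14, 3.14, 3.14].

### API

Orientations are given as a unit quaternion [w, x, y, z].
In Python, from rig import manip gives the robot as it stands. The module is installed in compiled form; this text tells all that it offers.
- The arm moves only by the tool play_rows, never from a script. Its argument "motion" is a list of rows, each a list of 5 numbers: the shift along the tool's x, y, z in units of 40 mm (1.0 is 40 mm), then the turn about the tool's z in units of 10 degrees (1.0 is 10 degrees), then the finger opening in mm, from 0 to 85.4. A call has 1 to 5 rows; each row is the pose to reach, as a shift and turn from the pose commanded when the call began, along the tool's axes at that moment; what a row does not reach only later rows make up. A row lasts 1/8 s, in which the tool goes at most 62.5 mm and 10.7 degrees, less where a joint would pass 70% of its speed; a pose out of reach is approached as far as the arm can. A call with a gripper value outside its range is refused whole. The fingers move at their own pace and stop on an object; "newtons" is the grip in N (left out, the last holds). Time passes only in rows, so rows that repeat a pose let the fingers close. It gives the time, the measured TCP pose, the force, the opening and the grip force at its end, in the units of the state.
- manip.get_state(): the state, without advancing time (a new reading comes with each control period).
- manip.get_image(name): name is "scene" or "side" or "wrist"; returns a dict with "img" (384x512x3 uint8, red, green, blue), "range_z" (384x512 float32, m along the optical axis (not along the pixel's ray), 0 where there is no reading), "fx", "fy", "cx", "cy" (pixels), "R" (3x3) and "t" (3): a world point X has camera coordinates R X + t. Camera axes: x right, y down, z forward; pixel columns grow to the right and rows downward; lengths in m; the calibration is good to about 2 mm. The wrist camera is an equidistant fisheye: a pixel r from the principal point sees the ray r / f radians off the axis. A picture is of the moment at which its call begins.
- manip.sign_off(): hands the job in; it is judged then, once.
The state is a dict: "clock": time; "qpos": joint angles; "qd": joint speeds; "effort": joint torques, N m; "position": TCP position; "ee_rot": TCP orientation; "contact_force": force on the tool from outside, world axes, zero at the start; "moment": the same for the moment, N m; "width": finger opening in m; "gripper_force": force on a finger pad.
Only numpy, scipy, OpenCV 4.12 (cv2) and the standard library are available. Lean on these libraries where they do the work, as an engineer would, in place of code of your own. Each camera call takes 0.05 s, during which the arm holds its last target. There are 200 camera calls.

## Working session

There is one attempt and no reset: what is moved stays moved. The work goes in short steps, Python scripts to look and compute and a tool call to move; the robot and the scene stay as the last step left them, time stands still between calls to the robot, and variables do not carry over. Pictures are saved under pics/ and viewed, at most 14 in all, crops included, and the job is handed in when it is done.

Besides the shell and the picture viewer there is one more tool, called after "Request:" in YAML: its name, and indented under it one key for each argument. play_rows: Moves the arm, as the interface text tells. Its arguments: {"type":"object","properties":{"motion":{"type":"array","items":{"type":"array","items":{"type":"number"}}},"newtons":{"type":"number"}},"required":["motion"]}

```bash
mkdir -p pics
cat > h.py <<'E'
import numpy as np, cv2
from rig import manip
def cloud(d):
    z=d["range_z"]; v,u=np.mgrid[:z.shape[0],:z.shape[1]]
    c=np.stack([(u-d["cx"])/d["fx"]*z,(v-d["cy"])/d["fy"]*z,z],-1)
    P=(c-d["t"])@d["R"]; P[z<=0]=np.nan
    return P
E
python3 - <<'E'
from h import *
import pickle
o=[]
for n in("scene","side"):
    d=manip.get_image(n); pickle.dump(d,open(n+".pkl","wb")); o.append(d["img"])
    print(n,d["fx"],d["cx"],d["cy"],-d["R"].T@d["t"], d["R"][2])
    cv2.imwrite(f"pics/{n}0.png",cv2.resize(d["img"][:,:,::-1],(800,600),interpolation=cv2.INTER_CUBIC))
print(manip.get_state())
E
```

```text
scene 491.24968746969995 252.05624176548204 193.504417445293 [0.99608177 0.70069013 0.63139753] [-0.41601076 -0.70523256 -0.5740924 ]
side 364.946614509938 247.98855129035434 194.0126646594764 [ 0.36478987 -0.44359526  0.60665557] [ 0.26050496  0.60290397 -0.75408485]
{'clock': 0.1, 'qpos': array([-1.44400665e+00,  2.76557440e-01,  1.50601327e+00, -1.37582814e-05,
        1.36070220e+00, -1.20998665e-01]), 'qd': array([-0.00095095, -0.00169261, -0.00354425, -0.00033315, -0.00069471,
       -0.00081646]), 'effort': array([ 1.32108758e-03, -4.17698944e+01, -2.46405244e+01, -1.99193883e-04,
        5.85533693e-03,  1.51522084e-05]), 'position': array([ 0.14094758, -0.55691115,  0.19640893]), 'ee_rot': array([-8.40107057e-04,  9.92334401e-01,  1.23578841e-01, -9.15923901e-06]), 'contact_force': array([0.10081668, 0.36684283, 0.11606869]), 'moment': array([-0.0010391 , -0.02096168,  0.03673007]), 'gripper_force': 0.0, 'width': 0.08547186961922858}
```

View pics/scene0.png

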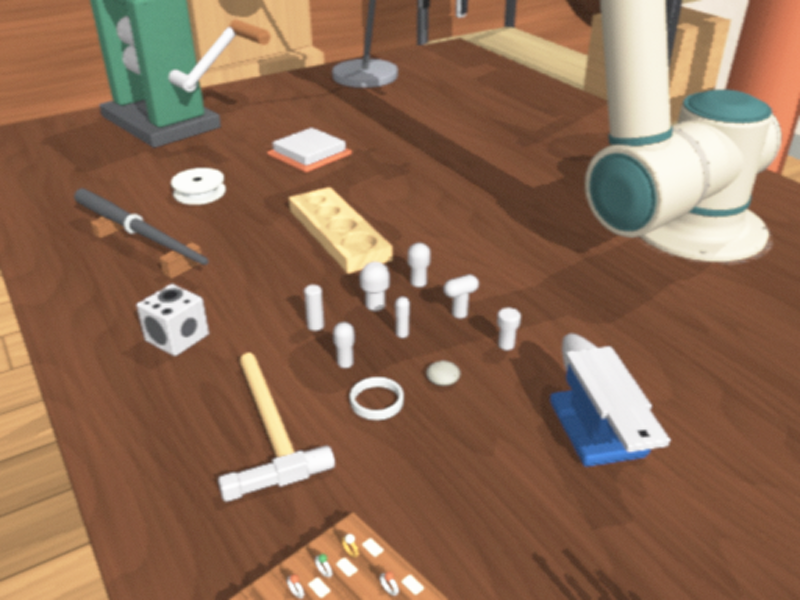

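View pics/side0.png

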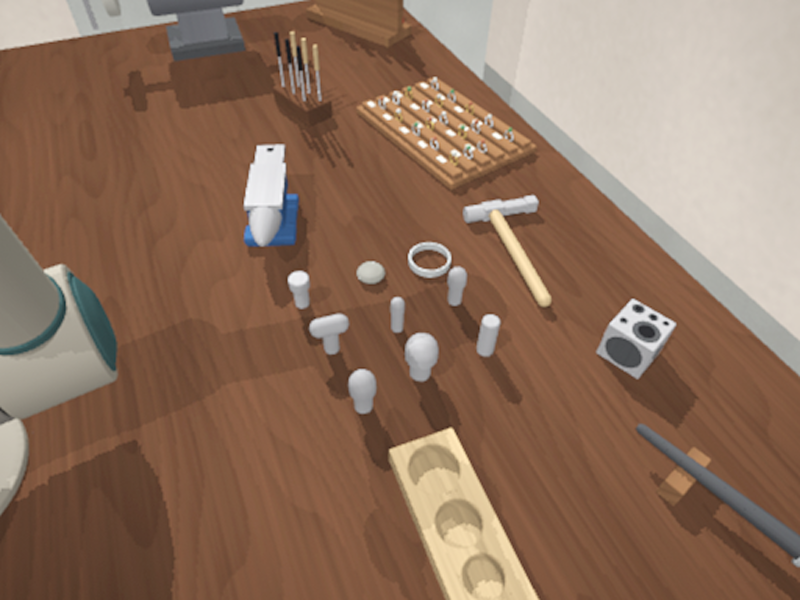

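The scene view (800x600) shows dome40 at (375,280), dome32 at (419,258), dome25 at (344,338) and dome18 at (402,310). The straight punch is at (314,300), the oblong at (461,290), the flat at (508,322) and the block at (340,230). In the side view, the widest well is at (434,465), at the end nearest the punches.

```bash
cat > m.py <<'E'
from h import *
import pickle
from scipy.ndimage import label
from scipy.optimize import least_squares
px={"scene":dict(d40=(375,275),d32=(419,255),d25=(344,332),d18=(402,304),straight=(314,298),oblong=(461,286),flat=(508,318)),
"side":dict(d40=(421,350),d32=(362,384),d25=(457,278),d18=(398,306),straight=(489,330),oblong=(329,326),flat=(299,282))}
R=dict(d40=.02,d32=.016,d25=.0125,d18=.009,straight=.011,flat=.014,oblong=None)
for n in px:
    d=pickle.load(open(n+".pkl","rb")); P=cloud(d)
    z=P[...,2]; 
    tb=(np.abs(z)<.012)&(P[...,0]>.2)&(P[...,0]<.7)&(np.abs(P[...,1])<.4); print(n,"table z",np.median(z[tb]),z[tb].std())
    cam=-d["R"].T@d["t"]
    for k,(u,v) in px[n].items():
        u,v=u*.64,v*.64
        c=P[int(v),int(u)]
        m=(np.hypot(P[...,0]-c[0],P[...,1]-c[1])<.045)&(z>.012)
        lab,_=label(m); m=lab==lab[int(v),int(u)]
        Q=P[m]; top=np.percentile(Q[:,2],98)
        out=""
        if R[k]:
            B=Q[(Q[:,2]>.036)&(Q[:,2]<.050)]
            f=least_squares(lambda p:np.hypot(B[:,0]-p[0],B[:,1]-p[1])-R[k],c[:2]-.01*(cam-c)[:2],loss="soft_l1",f_scale=.002)
            out=(f.x.round(4),len(B),"rms",np.sqrt(np.mean(f.fun**2)).round(4))
        else:
            B=Q[Q[:,2]>.04]; out=cv2.minAreaRect((B[:,:2]*1000).astype(np.float32))
        print(k,"top",top.round(4),out)
    h=cv2.cvtColor(d["img"],cv2.COLOR_RGB2HSV)
    pale=(d["img"][...,0]>170)&(h[...,1]>40)&(z>.019)&(z<.032)&(P[...,0]>.1)&(P[...,0]<.75)
    lab,nl=label(pale); s=np.bincount(lab.ravel()); s[0]=0; B=P[lab==s.argmax()]
    print("block",s.max(),np.median(B[:,2]),cv2.minAreaRect((B[:,:2]*1000).astype(np.float32)))
    b=(lab==s.argmax()).astype(np.uint8)
    cs,hi=cv2.findContours(b,cv2.RETR_CCOMP,cv2.CHAIN_APPROX_NONE)
    for c,hh in zip(cs,hi[0]):
        if hh[3]>=0 and len(c)>14:
            q=c[:,0].astype(float); r=np.c_[(q[:,0]-d["cx"])/d["fx"],(q[:,1]-d["cy"])/d["fy"],np.ones(len(q))]@d["R"]
            X=cam+r*((.026-cam[2])/r[:,2])[:,None]
            f=least_squares(lambda p:np.hypot(X[:,0]-p[0],X[:,1]-p[1])-p[2],[*X[:,:2].mean(0),.02]); print("hole",f.x.round(4),len(q), np.sqrt(np.mean(f.fun**2)).round(4))
E
python3 m.py
```

```text
scene table z 0.0005823473359075871 0.001711423952127114
d40 top 0.071 (array([ 0.5647, -0.0825]), 90, 'rms', np.float64(0.0011))
d32 top 0.0672 (array([ 0.481 , -0.0988]), 71, 'rms', np.float64(0.0013))
d25 top 0.0635 (array([0.6615, 0.0091]), 67, 'rms', np.float64(0.0012))
d18 top 0.0602 (array([ 0.5669, -0.0047]), 42, 'rms', np.float64(0.0013))
straight top 0.0634 (array([ 0.6588, -0.0831]), 53, 'rms', np.float64(0.0011))
oblong top 0.0609 ((476.0374450683594, 1.7082786560058594), (21.85983657836914, 48.33751678466797), 79.82791137695312)
flat top 0.0549 (array([0.4628, 0.0879]), 73, 'rms', np.float64(0.0011))
block 1144 0.0258006755534977 ((515.7100219726562, -292.1316223144531), (237.3600616455078, 78.5957260131836), 87.64718627929688)
hole [ 0.5217 -0.209   0.0258] 51 0.0021
hole [ 0.5187 -0.2714  0.0212] 41 0.002
hole [ 0.5165 -0.3245  0.0175] 34 0.0022
hole [ 0.5143 -0.3726  0.0145] 27 0.0022
side table z 0.0011005184825766475 0.0018176639263152961
d40 top 0.0718 (array([ 0.5638, -0.0835]), 78, 'rms', np.float64(0.0005))
d32 top 0.0682 (array([ 0.4804, -0.1004]), 53, 'rms', np.float64(0.0005))
d25 top 0.0649 (array([0.6605, 0.0081]), 47, 'rms', np.float64(0.0007))
d18 top 0.0611 (array([ 0.5659, -0.0059]), 37, 'rms', np.float64(0.0005))
straight top 0.0644 (array([ 0.6579, -0.0842]), 53, 'rms', np.float64(0.0006))
oblong top 0.0617 ((473.3747253417969, -5.775062561035156), (21.679672241210938, 48.395843505859375), 82.12532806396484)
flat top 0.0546 (array([0.4619, 0.0871]), 52, 'rms', np.float64(0.0007))
block 3141 0.02713781747978679 ((515.2728271484375, -272.6764221191406), (189.07530212402344, 76.78997039794922), 87.61019134521484)
hole [ 0.5149 -0.2785  0.0245] 88 0.0007
hole [ 0.5172 -0.2173  0.0282] 98 0.0009
```

Both views agree to about 1 mm, and the heights and radii match the text. The block's +x axis points to about (-0.042, -0.999). I'll move to the first punch.

```bash
cat > g.py <<'E'
import sys
from h import *
from scipy.spatial.transform import Rotation as Ro
T=dict(d40=(.5643,-.083),d32=(.4807,-.0996),d25=(.661,.0086),d18=(.5664,-.0053),w40=(.5176,-.2165),w32=(.5150,-.2785),w25=(.5127,-.333),w18=(.5107,-.3805))
s=manip.get_state(); q=s["ee_rot"]; M=Ro.from_quat([q[1],q[2],q[3],q[0]]).as_matrix()
h=np.degrees(np.arctan2(M[1,0],M[0,0]))
print("t",round(s["clock"],2),"pos",s["position"].round(4),"head",h.round(1),"w",round(s["width"],4),"gf",round(s["gripper_force"],1))
p=s["position"]
for a in sys.argv[1:]:   # e.g. d40,.13 chained
    k,z=a.split(","); tgt=np.array([*T[k],float(z)])
    print(a,(M.T@(tgt-p)/.04).round(3),"turn",round((h-87.6)/10,2),"from start")
E
python3 g.py d40,.13
```

```text
t 0.1 pos [ 0.1409 -0.5569  0.1964] head 14.2 w 0.0855 gf 0.0
d40,.13 [13.166 -8.887  1.678] turn -7.34 from start
```

Request:
play_rows:
  motion:
    - [1.1,-0.75,0.1,-1,70]
    - [2.2,-1.5,0.2,-2,60]
    - [3.3,-2.2,0.3,-3,60]
    - [4.4,-3,0.4,-4,60]
    - [5.5,-3.7,0.5,-5,60]
  newtons: 60

```text
clock: 0.72
position: [0.3187, -0.3582, 0.1768]
ee_rot: [-0.0, 0.846, 0.534, 0.0]
contact_force: [0.3, -1.1, 0.1]
width: 0.06
gripper_force: 0.0
```

```bash
python3 g.py d40,.13
```

```text
t 0.72 pos [ 0.3187 -0.3582  0.1768] head 64.5 w 0.06 gf 0.0
d40,.13 [8.853 2.581 1.173] turn -2.31 from start
```

Request:
play_rows:
  motion:
    - [1.4,0.4,0.2,-0.8,60]
    - [2.8,0.8,0.4,-1.6,60]
    - [4.2,1.2,0.6,-2.3,60]
    - [5.6,1.6,0.9,-2.3,60]
    - [7,2,1.1,-2.3,60]

```text
clock: 1.35
position: [0.5126, -0.1411, 0.1325]
ee_rot: [-0.0, 0.724, 0.69, -0.0]
contact_force: [0.4, -1.2, 1.0]
width: 0.0599
gripper_force: 0.0
```

```bash
python3 g.py d40,.13
```

```text
t 1.35 pos [ 0.5126 -0.1411  0.1325] head 87.2 w 0.0599 gf 0.0
d40,.13 [1.513 1.221 0.06 ] turn -0.04 from start
```

Request:
play_rows:
  motion:
    - [0.8,0.6,0,0,60]
    - [1.51,1.22,0,0,60]
    - [1.51,1.22,0.1,0,60]
    - [1.51,1.22,0.6,0,60]
    - [1.51,1.22,0.6,0,60]

```text
clock: 1.98
position: [0.5612, -0.085, 0.1074]
ee_rot: [-0.002, 0.724, 0.689, -0.002]
contact_force: [0.1, 0.3, 0.1]
width: 0.0601
gripper_force: 0.0
```

```bash
python3 g.py d40,.024
python3 - <<'E'
from h import *
d=manip.get_image("wrist"); cv2.imwrite("pics/w1.png",cv2.resize(d["img"][:,:,::-1],(800,600)))
E
```

```text
t 1.98 pos [ 0.5612 -0.085   0.1074] head 87.2 w 0.0601 gf 0.0
d40,.024 [0.052 0.084 2.086] turn -0.04 from start
```

View pics/w1.png

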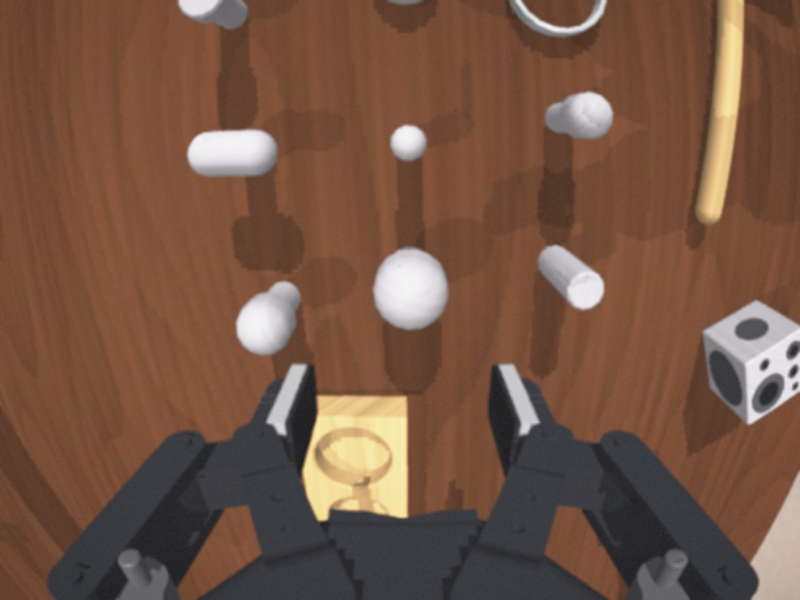

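The wrist view shows dome40 at (410,288), centred between the fingers (305 to 497) with nothing in their way. I'll descend and grip.

Request:
play_rows:
  motion:
    - [0.05,0.08,0.6,0,60]
    - [0.05,0.08,1.2,0,60]
    - [0.05,0.08,1.8,0,60]
    - [0.05,0.08,2.08,0,60]
    - [0.05,0.08,2.08,0,60]

```text
clock: 2.65
position: [0.5666, -0.0833, 0.0259]
ee_rot: [-0.0, 0.724, 0.689, -0.0]
contact_force: [0.3, -0.1, -0.5]
width: 0.0598
gripper_force: 0.0
```

Request:
play_rows:
  motion:
    - [0,0,0,0,34]
    - [0,0,0,0,34]
    - [0,0,0,0,34]
    - [0,0,0,0,34]
    - [0,0,0,0,34]

```text
clock: 3.28
position: [0.5667, -0.0831, 0.0267]
ee_rot: [0.0, 0.724, 0.69, -0.0]
contact_force: [-2.9, -1.5, 6.1]
width: 0.0338
gripper_force: 2.8
```

```bash
python3 g.py w40,.13 w40,.034
```

```text
t 3.27 pos [ 0.5667 -0.0831  0.0267] head 87.2 w 0.0338 gf 2.8
w40,.13 [-3.391 -1.064 -2.581] turn -0.04 from start
w40,.034 [-3.39  -1.064 -0.181] turn -0.04 from start
```

The opening is 33.8 mm, narrower than the 40 mm band, so the grip isn't on the band. I'll look before doing anything else.

Run:
```python
from h import *
a=manip.get_image("side")["img"]; b=manip.get_image("wrist")["img"]; 
A=cv2.resize(a[150:270,190:350,::-1],(640,480),interpolation=cv2.INTER_CUBIC)
cv2.imwrite("pics/s2.png",A)
c=manip.get_image("scene"); C=cv2.resize(c["img"][120:240,180:340,::-1],(640,480),interpolation=cv2.INTER_CUBIC)
cv2.imwrite("pics/c2.png",cv2.resize(np.vstack([np.hstack([A,C]),np.hstack([cv2.resize(b[:,:,::-1],(640,480)),C*0])]),(800,600)))
print(manip.get_state()["contact_force"])
```

```text
[-2.63430436e+00  1.74289652e-03  6.94302938e+00]
```

View pics/c2.png

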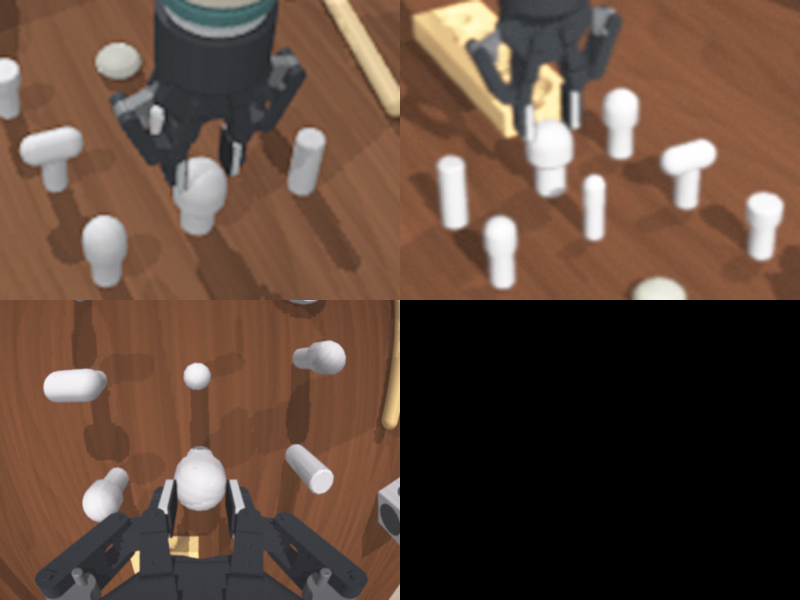

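The fingers sit well to one side of the dome, towards the block, and too high. The camera frame and the tool pose disagree, so I'll measure the fingertips in the cloud.

Run:
```python
from h import *
import pickle
for n in("scene","side","wrist"):
    d=manip.get_image(n); pickle.dump(d,open(n+"1.pkl","wb"))
    if n=="wrist": print(n,d["fx"],d["cx"],d["cy"],(-d["R"].T@d["t"]).round(4),d["R"].round(3)); continue
    P=cloud(d); im=d["img"].astype(int)
    dark=(im.max(2)<90)&(P[...,2]>.03)&(np.hypot(P[...,0]-.5667,P[...,1]+.083)<.09)
    Q=P[dark]
    for lo,hi in((.03,.045),(.045,.055),(.055,.065),(.065,.08),(.08,.1),(.1,.13),(.13,.16)):
        B=Q[(Q[:,2]>=lo)&(Q[:,2]<hi)]
        if len(B): print(n,lo,hi,len(B),"x",np.percentile(B[:,0],[3,50,97]).round(3),"y",np.percentile(B[:,1],[3,50,97]).round(3))
s=manip.get_state(); print(s["qpos"].round(4),s["ee_rot"])
```

```text
scene 0.065 0.08 24 x [0.548 0.55  0.597] y [-0.088 -0.08  -0.074]
scene 0.08 0.1 47 x [0.548 0.551 0.598] y [-0.087 -0.079 -0.075]
scene 0.1 0.13 333 x [0.519 0.549 0.616] y [-0.091 -0.073 -0.066]
scene 0.13 0.16 470 x [0.51  0.569 0.63 ] y [-0.091 -0.07  -0.062]
side 0.065 0.08 42 x [0.536 0.582 0.595] y [-0.095 -0.09  -0.077]
side 0.08 0.1 81 x [0.534 0.582 0.594] y [-0.096 -0.088 -0.078]
side 0.1 0.13 405 x [0.518 0.582 0.614] y [-0.099 -0.093 -0.075]
side 0.13 0.16 563 x [0.508 0.568 0.623] y [-0.103 -0.095 -0.082]
wrist 297.3186396354542 257.36408036891913 184.44627684601812 [ 5.712e-01 -4.000e-04  2.042e-01] [[ 0.999 -0.048 -0.001]
 [-0.045 -0.946  0.323]
 [-0.017 -0.322 -0.947]]
[-2.6680e-01  4.1660e-01  1.7532e+00 -6.0000e-04  9.7170e-01 -2.1780e-01] [ 1.64216297e-04  7.24102034e-01  6.89692815e-01 -1.93314172e-04]
```

View pics/s2.png

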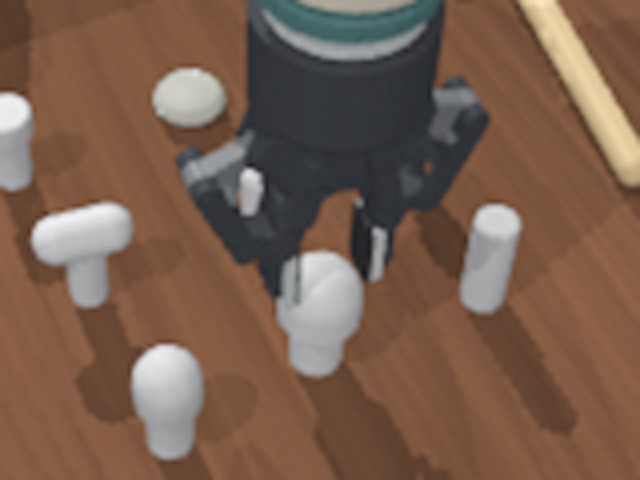

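Run:
```python
from h import *
import pickle
from scipy.optimize import least_squares
for n in("scene","side"):
    d=pickle.load(open(n+"1.pkl","rb")); P=cloud(d); im=d["img"].astype(int); sat=im.max(2)-im.min(2)
    m=(np.abs(P[...,1]+.083)<.03)&(P[...,2]>.012)&(sat<25)&(np.abs(P[...,0]-.566)<.04)
    Q=P[m]; br=im.max(2)[m]
    for lo in np.arange(.012,.1,.006):
        k=(Q[:,2]>=lo)&(Q[:,2]<lo+.006)
        if k.sum(): print(n,lo.round(3),k.sum(),"x",Q[k,0].min().round(3),Q[k,0].max().round(3),"y",Q[k,1].min().round(3),Q[k,1].max().round(3),"br",np.percentile(br[k],[10,50,90]))
    B=Q[(Q[:,2]>.014)&(Q[:,2]<.028)]
    f=least_squares(lambda p:np.hypot(B[:,0]-p[0],B[:,1]-p[1])-.013,[.565,-.083],loss="soft_l1",f_scale=.002); print("shank centre",f.x.round(4))
```

```text
scene 0.012 23 x 0.558 0.578 y -0.082 -0.069 br [210.4 239.  245.8]
scene 0.018 24 x 0.559 0.578 y -0.082 -0.067 br [209. 242. 247.]
scene 0.024 25 x 0.557 0.577 y -0.085 -0.066 br [192.4 235.  245.6]
scene 0.03 7 x 0.566 0.576 y -0.075 -0.066 br [202. 217. 230.]
scene 0.036 32 x 0.554 0.585 y -0.085 -0.061 br [181.4 226.  241.9]
scene 0.042 41 x 0.552 0.585 y -0.089 -0.06 br [204. 238. 244.]
scene 0.048 51 x 0.553 0.585 y -0.086 -0.061 br [198. 239. 246.]
scene 0.054 38 x 0.551 0.584 y -0.082 -0.061 br [217.3 246.5 251. ]
scene 0.06 67 x 0.546 0.591 y -0.094 -0.062 br [154.8 251.  254. ]
scene 0.066 89 x 0.54 0.595 y -0.088 -0.066 br [132.4 235.  252. ]
scene 0.072 40 x 0.538 0.597 y -0.088 -0.068 br [ 59.9 140.5 225. ]
scene 0.078 38 x 0.537 0.597 y -0.085 -0.068 br [ 48.9 107.5 214.9]
scene 0.084 35 x 0.537 0.596 y -0.086 -0.067 br [ 54.  142.  221.6]
scene 0.09 38 x 0.537 0.598 y -0.087 -0.069 br [ 57.6 141.  220.3]
scene 0.096 33 x 0.539 0.598 y -0.085 -0.069 br [ 52.   97.  190.8]
shank centre [ 0.5648 -0.0823]
side 0.012 20 x 0.55 0.572 y -0.097 -0.083 br [148.8 166.  171. ]
s
[... 189 characters left out ...]
.  170.2]
side 0.042 40 x 0.544 0.579 y -0.104 -0.081 br [144.9 165.5 173. ]
side 0.048 43 x 0.544 0.578 y -0.104 -0.081 br [153.4 168.  173. ]
side 0.054 55 x 0.544 0.583 y -0.105 -0.086 br [159.4 176.  184. ]
side 0.06 70 x 0.542 0.582 y -0.102 -0.068 br [166.8 186.  196. ]
side 0.066 142 x 0.54 0.592 y -0.099 -0.072 br [139.1 200.  214. ]
side 0.072 38 x 0.536 0.595 y -0.095 -0.08 br [ 40. 118. 205.]
side 0.078 41 x 0.534 0.595 y -0.096 -0.08 br [ 40.  61. 150.]
side 0.084 42 x 0.534 0.594 y -0.096 -0.078 br [ 41.   53.5 150.9]
side 0.09 40 x 0.534 0.594 y -0.096 -0.078 br [ 40.9  54.5 156.3]
side 0.096 38 x 0.534 0.587 y -0.096 -0.074 br [ 40.   58.5 153.3]
shank centre [ 0.5639 -0.0837]
```

The depth data put the real fingertips at z ≈ 0.061 while the reported TCP is 0.027. Sideways they agree, so there is an unexplained height offset of about 34 mm. The 6 N upward force fits pads squeezing the hemisphere. The punch hasn't moved. I'll open, go down partway and measure the offset again.

Request:
play_rows:
  motion:
    - [0,0,0,0,60]
    - [0,0,0,0,60]
    - [0,-0.03,0.25,0,60]
    - [0,-0.04,0.5,0,60]
    - [0,-0.05,0.6,0,60]

```text
clock: 4.2
position: [0.564, -0.0827, 0.0006]
ee_rot: [-0.001, 0.724, 0.69, -0.001]
contact_force: [0.8, 0.6, 0.5]
width: 0.0599
gripper_force: 0.0
```

```bash
cat > tip.py <<'E'
from h import *
s=manip.get_state(); p=s["position"]; print(p.round(4),s["contact_force"].round(1),"w",round(s["width"],4))
for n in("scene","side"):
    d=manip.get_image(n); P=cloud(d); im=d["img"].astype(int); sat=im.max(2)-im.min(2)
    for sg in(-1,1):
        o=s["width"]/2; a=sg*(P[...,0]-p[0])
        m=(np.abs(P[...,1]-p[1])<.025)&(P[...,2]>.01)&(sat<25)&(a>max(o-.002,.02))&(a<o+.02)
        Q=P[m]; print(n,sg,len(Q),"lowest z",np.sort(Q[:,2])[:8].round(4),"y",Q[:,1].min().round(3),Q[:,1].max().round(3),"x",np.percentile(Q[:,0],[2,98]).round(3))
E
python3 tip.py
```

```text
[ 0.564  -0.0827  0.0006] [0.8 0.6 0.5] w 0.0599
scene -1 278 lowest z [0.0435 0.0439 0.0441 0.0442 0.0447 0.0447 0.045  0.0451] y -0.089 -0.061 x [0.514 0.535]
scene 1 897 lowest z [0.0417 0.043  0.0441 0.0445 0.0446 0.0446 0.045  0.0458] y -0.108 -0.058 x [0.593 0.61 ]
side -1 1967 lowest z [0.0438 0.0453 0.0459 0.0477 0.0481 0.0488 0.049  0.0492] y -0.108 -0.059 x [0.517 0.536]
side 1 323 lowest z [0.0445 0.0454 0.0462 0.0479 0.0482 0.0483 0.0484 0.0486] y -0.106 -0.058 x [0.592 0.614]
```

The offset repeats: about 42 mm at 60 mm opening and 35 mm at 34 mm opening. That is a constant bias of about 30 mm plus the finger swing. To close at the band with tips at z = 0.025, I need a reported z of about -0.011 for dome40.

Request:
play_rows:
  motion:
    - [0,0,0.15,0,60]
    - [0,0,0.29,0,60]
    - [0,0,0.29,0,50]
    - [0,0,0.29,0,40]
    - [0,0,0.29,0,34]

```text
clock: 4.92
position: [0.5653, -0.083, -0.0092]
ee_rot: [0.0, 0.724, 0.69, 0.0]
contact_force: [-0.1, 0.1, 1.3]
width: 0.0378
gripper_force: 60.2
```

Request:
play_rows:
  motion:
    - [0,0,0,0,30]
    - [0,0,0,0,30]
    - [0,0,0,0,30]

```text
clock: 5.3
position: [0.5653, -0.083, -0.0092]
ee_rot: [0.0, 0.724, 0.69, 0.0]
contact_force: [0.0, 0.2, 3.9]
width: 0.0378
gripper_force: 60.4
```

```bash
python3 g.py w40,.1 w40,-.001; python3 tip.py
```

```text
t 5.3 pos [ 0.5653 -0.083  -0.0092] head 87.2 w 0.0378 gf 60.4
w40,.1 [-3.393 -1.026 -2.731] turn -0.04 from start
w40,-.001 [-3.392 -1.029 -0.206] turn -0.04 from start
[ 0.5653 -0.083  -0.0092] [0.  0.2 3.9] w 0.0378
scene -1 224 lowest z [0.0296 0.0315 0.032  0.0343 0.0353 0.0359 0.0365 0.037 ] y -0.09 -0.058 x [0.528 0.545]
scene 1 924 lowest z [0.0271 0.0296 0.0306 0.0307 0.0308 0.0319 0.0322 0.0344] y -0.107 -0.058 x [0.586 0.603]
side -1 2174 lowest z [0.0327 0.0329 0.0335 0.0338 0.0348 0.0362 0.037  0.0373] y -0.108 -0.058 x [0.527 0.544]
side 1 269 lowest z [0.0314 0.033  0.0357 0.0364 0.0392 0.0392 0.0396 0.0411] y -0.108 -0.058 x [0.586 0.604]
```

Firm grip: 60 N at 37.8 mm. I'll lift.

Request:
play_rows:
  motion:
    - [0,0,-0.3,0,30]
    - [0,0,-0.9,0,30]
    - [0,0,-1.7,0,30]
    - [-0.6,-0.2,-2.5,0,30]
    - [-1.6,-0.5,-2.7,0,30]

```text
clock: 6.02
position: [0.5425, -0.1458, 0.1002]
ee_rot: [0.001, 0.723, 0.69, 0.001]
contact_force: [0.0, 0.0, -3.8]
width: 0.0376
gripper_force: 61.2
```

```bash
python3 g.py w40,.1 w40,.0
```

```text
t 6.03 pos [ 0.5425 -0.1458  0.1002] head 87.3 w 0.0376 gf 61.2
w40,.1 [-1.795 -0.54   0.006] turn -0.03 from start
w40,.0 [-1.794 -0.546  2.506] turn -0.03 from start
```

Request:
play_rows:
  motion:
    - [-1,-0.3,0,0,30]
    - [-1.79,-0.54,0,0,30]
    - [-1.79,-0.54,0.6,0,30]
    - [-1.79,-0.54,1.4,0,30]
    - [-1.79,-0.54,1.4,0,30]

```text
clock: 6.65
position: [0.5132, -0.2146, 0.0396]
ee_rot: [-0.004, 0.724, 0.689, -0.001]
contact_force: [-0.5, 0.2, -4.5]
width: 0.0375
gripper_force: 61.7
```

```bash
python3 g.py w40,.0
python3 - <<'E'
from h import *
for n in("scene","side"):
    d=manip.get_image(n); i=d["img"][:,:,::-1]
    i=i[110:230,150:310] if n=="scene" else i[200:380,200:440]
    cv2.imwrite(f"pics/{n}3.png",cv2.resize(i,(400,300),interpolation=cv2.INTER_CUBIC))
cv2.imwrite("pics/b3.png",np.hstack([cv2.imread("pics/scene3.png"),cv2.imread("pics/side3.png")]))
E
```

```text
t 6.65 pos [ 0.5132 -0.2146  0.0396] head 87.2 w 0.0375 gf 61.7
w40,.0 [-0.046  0.119  0.989] turn -0.04 from start
```

View pics/b3.png

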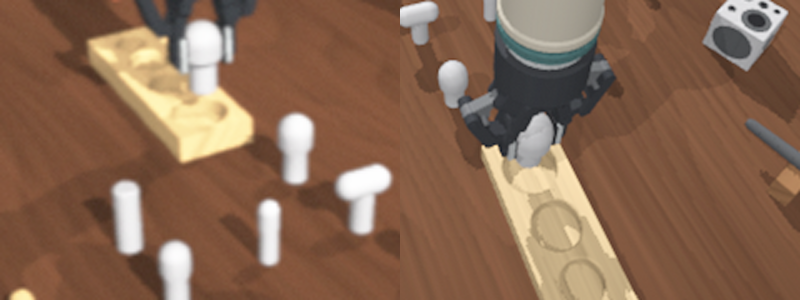

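The foot is above the 56 mm well in both halves: scene (200,95) and side (530,165). I'll lower it in stages.

Request:
play_rows:
  motion:
    - [-0.02,0.07,0,0,30]
    - [-0.02,0.07,0.3,0,30]
    - [-0.02,0.07,0.5,0,30]
    - [-0.02,0.07,0.5,0,30]

```text
clock: 7.25
position: [0.5185, -0.2166, 0.0213]
ee_rot: [-0.001, 0.724, 0.69, -0.0]
contact_force: [0.1, -0.5, -4.4]
width: 0.038
gripper_force: 61.7
```

```bash
python3 g.py w40,-.001
python3 - <<'E'
from h import *
from scipy.optimize import least_squares
for n in("scene","side"):
    d=manip.get_image(n); P=cloud(d); im=d["img"].astype(int); sat=im.max(2)-im.min(2)
    m=(np.hypot(P[...,0]-.5176,P[...,1]+.2165)<.025)&(sat<30)&(P[...,2]>.03)&(P[...,2]<.046)
    B=P[m]
    f=least_squares(lambda p:np.hypot(B[:,0]-p[0],B[:,1]-p[1])-.013,[.5176,-.2165],loss="soft_l1",f_scale=.002); print(n,len(B),"shank centre",f.x.round(4),np.abs(f.fun).mean())
E
```

```text
t 7.25 pos [ 0.5185 -0.2166  0.0213] head 87.2 w 0.038 gf 61.7
w40,-.001 [ 0.002 -0.022  0.559] turn -0.04 from start
scene 48 shank centre [ 0.5182 -0.2161] 0.0013055314833401218
side 34 shank centre [ 0.5176 -0.2174] 0.0002858660332557683
```

Request:
play_rows:
  motion:
    - [0,-0.02,0.2,0,30]
    - [0,-0.02,0.38,0,30]
    - [0,-0.02,0.5,0,30]
    - [0,-0.02,0.55,0,30]
    - [0,-0.02,0.55,0,30]

```text
clock: 7.98
position: [0.5186, -0.2172, 0.0002]
ee_rot: [-0.0, 0.724, 0.69, -0.0]
contact_force: [0.4, -0.2, -5.5]
width: 0.0374
gripper_force: 61.8
```

Request:
play_rows:
  motion:
    - [0,0,0,0,42]
    - [0,0,0,0,50]
    - [0,0,0,0,60]
    - [0,0,0,0,60]

```text
clock: 8.48
position: [0.5189, -0.2173, 0.0007]
ee_rot: [0.0, 0.724, 0.69, 0.0]
contact_force: [0.2, 0.1, -0.2]
width: 0.0601
gripper_force: 0.0
```

Request:
play_rows:
  motion:
    - [0,0,-0.4,0,60]
    - [0,0,-1,0,60]
    - [0,0,-1.8,0,60]
    - [0.6,0,-2.6,0,60]
    - [1.5,0,-2.8,0,60]

```text
clock: 9.1
position: [0.5237, -0.1583, 0.116]
ee_rot: [0.003, 0.725, 0.689, 0.001]
contact_force: [0.2, -0.3, 0.2]
width: 0.0599
gripper_force: 0.0
```

```bash
python3 g.py d32,.09 d32,-.009
```

```text
t 9.1 pos [ 0.5237 -0.1583  0.116 ] head 87.1 w 0.0599 gf 0.0
d32,.09 [ 1.412 -1.151  0.641] turn -0.05 from start
d32,-.009 [ 1.418 -1.166  3.115] turn -0.05 from start
```

Request:
play_rows:
  motion:
    - [0.8,-0.6,0,0,60]
    - [1.42,-1.1,0.3,0,60]
    - [1.42,-1.1,1,0,60]
    - [1.42,-1.1,1,0,60]
    - [1.42,-1.1,1,0,60]

```text
clock: 9.72
position: [0.4815, -0.0989, 0.0736]
ee_rot: [0.001, 0.724, 0.689, 0.0]
contact_force: [0.2, -0.0, 0.5]
width: 0.0601
gripper_force: 0.0
```

```bash
python3 g.py d32,-.009
python3 - <<'E'
from h import *
from scipy.optimize import least_squares
d=manip.get_image("side"); P=cloud(d); im=d["img"].astype(int); sat=im.max(2)-im.min(2)
m=(np.hypot(P[...,0]-.5176,P[...,1]+.2165)<.03)&(sat<30)&(P[...,2]>.045)&(P[...,2]<.058);B=P[m]
f=least_squares(lambda p:np.hypot(B[:,0]-p[0],B[:,1]-p[1])-.02,[.5176,-.2165],loss="soft_l1",f_scale=.002); print("d40 centre",f.x.round(4),"top",np.nanmax(P[...,2][np.hypot(P[...,0]-.5176,P[...,1]+.2165)<.02]))
E
```

```text
t 9.72 pos [ 0.4815 -0.0989  0.0736] head 87.2 w 0.0601 gf 0.0
d32,-.009 [-0.016 -0.023  2.065] turn -0.04 from start
d40 centre [ 0.5176 -0.2177] top 0.08144646354216684
```

dome40 is seated: its top is at 0.080 and it is centred within 1 mm. Next is dome32.

Request:
play_rows:
  motion:
    - [-0.01,-0.02,0.6,0,60]
    - [-0.01,-0.02,1.2,0,60]
    - [-0.01,-0.02,1.8,0,60]
    - [-0.01,-0.02,2.06,0,60]
    - [-0.01,-0.02,2.06,0,60]

```text
clock: 10.4
position: [0.4799, -0.099, -0.0099]
ee_rot: [-0.0, 0.724, 0.689, -0.0]
contact_force: [0.3, 0.2, 0.5]
width: 0.0602
gripper_force: 0.0
```

Request:
play_rows:
  motion:
    - [0,0,0,0,45]
    - [0,0,0,0,35]
    - [0,0,0,0,24]
    - [0,0,0,0,24]
    - [0,0,0,0,24]

```text
clock: 11.02
position: [0.4807, -0.0991, -0.0089]
ee_rot: [0.001, 0.724, 0.69, 0.001]
contact_force: [0.2, -0.6, 5.4]
width: 0.0294
gripper_force: 58.9
```

Request:
play_rows:
  motion:
    - [0,0,-0.3,0,24]
    - [0,0,-0.9,0,24]
    - [0,0,-1.8,0,24]
    - [0,0,-2.8,0,24]
    - [0,0,-3.2,0,24]

```text
clock: 11.65
position: [0.4804, -0.099, 0.1206]
ee_rot: [0.002, 0.724, 0.69, 0.001]
contact_force: [-0.5, -0.8, -3.2]
width: 0.0296
gripper_force: 59.9
```

```bash
python3 g.py w32,.12
```

```text
t 11.65 pos [ 0.4804 -0.099   0.1206] head 87.2 w 0.0296 gf 59.9
w32,.12 [-4.44   1.083  0.024] turn -0.04 from start
```

Request:
play_rows:
  motion:
    - [-1.2,0.3,0,0,24]
    - [-2.5,0.6,0,0,24]
    - [-3.7,0.9,0,0,24]
    - [-4.44,1.1,0,0,24]
    - [-4.44,1.1,0,0,24]

```text
clock: 12.28
position: [0.5148, -0.2806, 0.1177]
ee_rot: [0.0, 0.725, 0.689, -0.0]
contact_force: [-0.4, 1.5, -3.0]
width: 0.0297
gripper_force: 59.8
```

Request:
play_rows:
  motion:
    - [0,0,0.4,0,24]
    - [0,0,1.2,0,24]
    - [0,0,2,0,24]
    - [0,0,2.3,0,24]
    - [0,0,2.3,0,24]

```text
clock: 12.9
position: [0.5141, -0.277, 0.0251]
ee_rot: [-0.001, 0.724, 0.69, -0.0]
contact_force: [-0.1, 0.5, -2.7]
width: 0.0295
gripper_force: 59.8
```

```bash
cat > sh.py <<'E'
from h import *
import sys
from scipy.optimize import least_squares
r=float(sys.argv[1]);s=manip.get_state();p=s["position"];f0=p[2]+.009
for n in("scene","side"):
    d=manip.get_image(n); P=cloud(d); im=d["img"].astype(int); sat=im.max(2)-im.min(2)
    m=(np.hypot(P[...,0]-p[0],P[...,1]-p[1])<.022)&(sat<30)&(P[...,2]>max(f0,.028))&(P[...,2]<f0+.028)
    B=P[m]
    f=least_squares(lambda q:np.hypot(B[:,0]-q[0],B[:,1]-q[1])-r,p[:2],loss="soft_l1",f_scale=.002); print(n,len(B),"shank centre",f.x.round(4),np.abs(f.fun).mean().round(4),"zmin",B[:,2].min().round(4))
E
python3 sh.py .011; python3 g.py w32,-.001
```

```text
scene 67 shank centre [ 0.5134 -0.2768] 0.0019 zmin 0.0346
side 47 shank centre [ 0.5145 -0.2791] 0.0002 zmin 0.0403
t 13.0 pos [ 0.5156 -0.2784  0.0269] head 87.2 w 0.0297 gf 59.8
w32,-.001 [-0.003 -0.017  0.698] turn -0.04 from start
```

Request:
play_rows:
  motion:
    - [0,0,0.25,0,24]
    - [0,0,0.48,0,24]
    - [0,0,0.62,0,24]
    - [0,0,0.68,0,24]
    - [0,0,0.68,0,24]

```text
clock: 13.62
position: [0.5144, -0.2781, -0.0009]
ee_rot: [-0.0, 0.724, 0.69, -0.0]
contact_force: [-2.1, 0.8, 1.7]
width: 0.03
gripper_force: 60.1
```

```bash
python3 g.py w32,-.001
python3 - <<'E'
from h import *
print(manip.get_state()["contact_force"].round(1))
E
```

```text
t 13.62 pos [ 0.5144 -0.2781 -0.0009] head 87.2 w 0.03 gf 60.1
w32,-.001 [-0.008  0.014  0.003] turn -0.04 from start
[-2.1  0.8  1.7]
```

It's touching the floor, so I'll release and go for dome25.

Request:
play_rows:
  motion:
    - [0,0,0,0,33]
    - [0,0,0,0,42]
    - [0,0,0,0,55]
    - [0,0,0,0,55]

```text
clock: 14.12
position: [0.515, -0.2784, -0.0011]
ee_rot: [0.0, 0.724, 0.69, 0.0]
contact_force: [-0.1, -0.2, -0.4]
width: 0.055
gripper_force: 0.0
```

Request:
play_rows:
  motion:
    - [0,0,-0.4,0,55]
    - [0,0,-1,0,55]
    - [0,0,-1.9,0,55]
    - [0,0,-2.9,0,55]
    - [0.5,0.5,-3,0,55]

```text
clock: 14.75
position: [0.5375, -0.2617, 0.1238]
ee_rot: [0.004, 0.725, 0.689, 0.001]
contact_force: [0.7, 0.0, -0.3]
width: 0.0551
gripper_force: 0.0
```

```bash
python3 g.py d25,.1 d25,-.009
```

```text
t 14.75 pos [ 0.5375 -0.2617  0.1238] head 87.1 w 0.0551 gf 0.0
d25,.1 [6.909 2.733 0.581] turn -0.05 from start
d25,-.009 [6.922 2.715 3.306] turn -0.05 from start
```

Request:
play_rows:
  motion:
    - [1.4,0.55,0,0,55]
    - [2.8,1.1,0,0,55]
    - [4.2,1.65,0,0,55]
    - [5.6,2.2,0,0,55]
    - [6.9,2.7,0.1,0,55]

```text
clock: 15.38
position: [0.6586, 0.0131, 0.1166]
ee_rot: [0.001, 0.724, 0.69, 0.001]
contact_force: [0.9, -0.3, -0.5]
width: 0.055
gripper_force: 0.0
```

Request:
play_rows:
  motion:
    - [0,0,0,0,55]
    - [0,0,0.6,0,55]
    - [0,0,1,0,55]
    - [0,0,1,0,55]

```text
clock: 15.88
position: [0.6558, 0.0102, 0.0736]
ee_rot: [-0.001, 0.725, 0.689, -0.001]
contact_force: [-0.5, 0.1, -1.0]
width: 0.055
gripper_force: 0.0
```

```bash
python3 - <<'E'
from h import *
from scipy.optimize import least_squares
d=manip.get_image("side"); P=cloud(d); im=d["img"].astype(int); sat=im.max(2)-im.min(2)
for c,r in(((.515,-.2785),.016),((.661,.0086),.0125)):
    D=np.hypot(P[...,0]-c[0],P[...,1]-c[1])<.025; lo=.045 if r>.013 else .037
    B=P[D&(sat<30)&(P[...,2]>lo)&(P[...,2]<lo+.013)]
    f=least_squares(lambda p:np.hypot(B[:,0]-p[0],B[:,1]-p[1])-r,c,loss="soft_l1",f_scale=.002); print(f.x.round(4),"top",np.nanpercentile(P[...,2][D&(P[...,2]<.095)&(sat<30)],98))
E
python3 g.py d25,-.009
```

```text
[ 0.5145 -0.2794] top 0.07669021884088163
[0.6606 0.0086] top 0.06419281813817913
t 15.93 pos [0.6567 0.0103 0.0746] head 87.1 w 0.0551 gf 0.0
d25,-.009 [-0.036  0.111  2.09 ] turn -0.05 from start
```

dome32 is seated, with its top at about 0.076. I'll descend on dome25.

Request:
play_rows:
  motion:
    - [-0.04,0.1,0.6,0,55]
    - [-0.04,0.1,1.2,0,50]
    - [-0.04,0.1,1.8,0,50]
    - [-0.04,0.1,2.1,0,50]
    - [-0.04,0.1,2.1,0,50]

```text
clock: 16.55
position: [0.661, 0.009, -0.0094]
ee_rot: [-0.0, 0.724, 0.689, -0.0]
contact_force: [-0.1, -0.1, 0.8]
width: 0.05
gripper_force: 0.0
```

Request:
play_rows:
  motion:
    - [0,0,0,0,38]
    - [0,0,0,0,28]
    - [0,0,0,0,17]
    - [0,0,0,0,17]
    - [0,0,0,0,17]

```text
clock: 17.18
position: [0.662, 0.0093, -0.0079]
ee_rot: [0.001, 0.724, 0.69, 0.001]
contact_force: [0.8, -0.4, 6.3]
width: 0.0229
gripper_force: 58.8
```

Request:
play_rows:
  motion:
    - [0,0,-0.3,0,17]
    - [0,0,-0.9,0,17]
    - [0,0,-1.8,0,17]
    - [0,0,-2.8,0,17]
    - [0,0,-3.2,0,17]

```text
clock: 17.8
position: [0.6623, 0.0093, 0.1215]
ee_rot: [0.002, 0.724, 0.69, 0.001]
contact_force: [0.3, 0.3, -1.9]
width: 0.0227
gripper_force: 59.0
```

```bash
python3 g.py w25,.12
```

```text
t 17.8 pos [0.6623 0.0093 0.1215] head 87.2 w 0.0227 gf 59.0
w25,.12 [-8.729 -3.319  0.026] turn -0.04 from start
```

Held: 1.9 N against an expected 1.5 N. I'll take it to the 41 mm well.

Request:
play_rows:
  motion:
    - [-1.3,-0.5,0,0,17]
    - [-2.7,-1,0,0,17]
    - [-4.1,-1.55,0,0,17]
    - [-5.5,-2.1,0,0,17]
    - [-6.7,-2.55,0,0,17]

```text
clock: 18.42
position: [0.5442, -0.2548, 0.1177]
ee_rot: [-0.001, 0.724, 0.689, -0.0]
contact_force: [0.5, 0.3, -2.2]
width: 0.0227
gripper_force: 59.0
```

```bash
python3 g.py w25,.12
```

```text
t 18.43 pos [ 0.5442 -0.2548  0.1177] head 87.2 w 0.0227 gf 59.0
w25,.12 [-1.991 -0.69  -0.057] turn -0.04 from start
```

Request:
play_rows:
  motion:
    - [-1.2,-0.4,0,0,17]
    - [-2,-0.7,0,0,17]
    - [-2,-0.7,0.6,0,17]
    - [-2,-0.7,1.4,0,17]
    - [-2,-0.7,1.9,0,17]

```text
clock: 19.05
position: [0.5125, -0.3309, 0.0402]
ee_rot: [-0.002, 0.724, 0.689, -0.0]
contact_force: [0.2, 0.2, -1.7]
width: 0.0228
gripper_force: 59.0
```

Request:
play_rows:
  motion:
    - [0,0,0.25,0,17]
    - [0,0,0.25,0,17]

```text
clock: 19.3
position: [0.5137, -0.3314, 0.0318]
ee_rot: [-0.001, 0.724, 0.69, -0.0]
contact_force: [0.3, -0.1, -2.1]
width: 0.0228
gripper_force: 59.0
```

```bash
python3 sh.py .0095; python3 g.py w25,0
```

```text
scene 63 shank centre [ 0.5139 -0.3318] 0.0016 zmin 0.0409
side 30 shank centre [ 0.513  -0.3327] 0.0002 zmin 0.0464
t 19.4 pos [ 0.5147 -0.3322  0.0333] head 87.2 w 0.0228 gf 59.0
w25,0 [-0.022 -0.05   0.834] turn -0.04 from start
```

Request:
play_rows:
  motion:
    - [-0.02,-0.04,0.25,0,17]
    - [-0.02,-0.04,0.5,0,17]
    - [-0.02,-0.04,0.72,0,17]
    - [-0.02,-0.04,0.81,0,17]
    - [-0.02,-0.04,0.83,0,17]

```text
clock: 20.02
position: [0.5121, -0.3324, 0.0001]
ee_rot: [-0.001, 0.724, 0.69, -0.0]
contact_force: [-2.8, 1.3, 7.2]
width: 0.0226
gripper_force: 59.8
```

Request:
play_rows:
  motion:
    - [0,0,0,0,17]

```text
clock: 20.15
position: [0.5121, -0.3324, 0.0001]
ee_rot: [-0.0, 0.724, 0.69, -0.0]
contact_force: [-2.6, 1.0, 3.9]
width: 0.023
gripper_force: 59.6
```

On the floor. I'll release and go to dome18.

Request:
play_rows:
  motion:
    - [0,0,0,0,26]
    - [0,0,0,0,36]
    - [0,0,0,0,50]
    - [0,0,0,0,50]

```text
clock: 20.65
position: [0.5127, -0.3327, -0.0005]
ee_rot: [0.0, 0.724, 0.69, -0.0]
contact_force: [-0.4, 0.5, -0.4]
width: 0.0499
gripper_force: 0.0
```

Request:
play_rows:
  motion:
    - [0,0,-0.4,0,50]
    - [0,0,-1,0,50]
    - [0,0,-1.9,0,50]
    - [0,0,-2.9,0,50]
    - [0.9,0.1,-3,0,50]

```text
clock: 21.28
position: [0.5209, -0.3004, 0.1246]
ee_rot: [0.005, 0.725, 0.689, 0.0]
contact_force: [-0.3, 0.6, -0.2]
width: 0.0501
gripper_force: 0.0
```

```bash
python3 g.py d18,.12
```

```text
t 21.27 pos [ 0.5209 -0.3004  0.1246] head 87.0 w 0.0501 gf 0.0
d18,.12 [7.427 0.752 0.073] turn -0.06 from start
```

Request:
play_rows:
  motion:
    - [1.5,0.15,0,0,50]
    - [3,0.3,0,0,50]
    - [4.5,0.45,0,0,50]
    - [6,0.6,0,0,50]
    - [7.4,0.75,0,0,50]

```text
clock: 21.9
position: [0.5633, -0.0007, 0.121]
ee_rot: [0.001, 0.724, 0.69, 0.001]
contact_force: [0.6, -0.1, 0.2]
width: 0.05
gripper_force: 0.0
```

Request:
play_rows:
  motion:
    - [0,0,0,0,50]
    - [0,0,0.6,0,50]
    - [0,0,1,0,50]
    - [0,0,1,0,50]

```text
clock: 22.4
position: [0.5617, -0.0034, 0.0786]
ee_rot: [-0.001, 0.725, 0.689, -0.001]
contact_force: [-0.7, 0.4, 0.4]
width: 0.0498
gripper_force: 0.0
```

```bash
python3 - <<'E'
from h import *
from scipy.optimize import least_squares
for n in("side","scene"):
  d=manip.get_image(n); P=cloud(d); im=d["img"].astype(int); sat=im.max(2)-im.min(2)
  for c,r in(((.5127,-.333),.0125),((.5664,-.0053),.009)):
    D=np.hypot(P[...,0]-c[0],P[...,1]-c[1])<.022; lo=.045 if r>.01 else .037
    B=P[D&(sat<30)&(P[...,2]>lo)&(P[...,2]<lo+.013)]
    if len(B)<5: print(n,c,"few");continue
    f=least_squares(lambda p:np.hypot(B[:,0]-p[0],B[:,1]-p[1])-r,c,loss="soft_l1",f_scale=.002); print(n,f.x.round(4),"top",np.nanpercentile(P[...,2][D&(P[...,2]<.095)&(sat<30)],98))
E
python3 g.py d18,-.009
```

```text
side [ 0.5113 -0.3334] top 0.07320817290767659
side [ 0.5665 -0.0056] top 0.06099816197046229
scene [ 0.5118 -0.3317] top 0.07304445630691093
scene [ 0.5668 -0.0047] top 0.06054995018356704
t 22.5 pos [ 0.5631 -0.0035  0.0799] head 87.1 w 0.0499 gf 0.0
d18,-.009 [-0.041  0.084  2.223] turn -0.05 from start
```

Request:
play_rows:
  motion:
    - [-0.04,0.09,0.6,0,50]
    - [-0.04,0.09,1.2,0,46]
    - [-0.04,0.09,1.9,0,46]
    - [-0.04,0.09,2.23,0,46]
    - [-0.04,0.09,2.23,0,46]

```text
clock: 23.12
position: [0.5662, -0.0047, -0.0098]
ee_rot: [-0.0, 0.724, 0.689, -0.0]
contact_force: [-0.7, -0.0, 0.3]
width: 0.0457
gripper_force: 0.0
```

Request:
play_rows:
  motion:
    - [0,0,0,0,32]
    - [0,0,0,0,22]
    - [0,0,0,0,10]
    - [0,0,0,0,10]
    - [0,0,0,0,10]

```text
clock: 23.75
position: [0.5674, -0.0046, -0.0085]
ee_rot: [0.001, 0.724, 0.69, 0.001]
contact_force: [0.3, -0.5, 5.7]
width: 0.0157
gripper_force: 58.6
```

Request:
play_rows:
  motion:
    - [0,0,-0.3,0,10]
    - [0,0,-0.9,0,10]
    - [0,0,-1.8,0,10]
    - [0,0,-2.8,0,10]
    - [0,0,-3.2,0,10]

```text
clock: 24.38
position: [0.5674, -0.0046, 0.1209]
ee_rot: [0.002, 0.724, 0.69, 0.001]
contact_force: [-0.6, -0.3, -1.6]
width: 0.0161
gripper_force: 58.6
```

```bash
python3 g.py w18,.12
```

```text
t 24.38 pos [ 0.5674 -0.0046  0.1209] head 87.2 w 0.0161 gf 58.6
w18,.12 [-9.456 -0.957  0.023] turn -0.04 from start
```

Request:
play_rows:
  motion:
    - [-1.4,-0.14,0,0,10]
    - [-2.9,-0.29,0,0,10]
    - [-4.4,-0.44,0,0,10]
    - [-5.9,-0.59,0,0,10]
    - [-7.4,-0.74,0,0,10]

```text
clock: 25.0
position: [0.5211, -0.3, 0.1174]
ee_rot: [-0.001, 0.724, 0.69, -0.0]
contact_force: [0.7, -0.7, -1.6]
width: 0.016
gripper_force: 58.5
```

```bash
python3 g.py w18,.12
```

```text
t 25.0 pos [ 0.5211 -0.3     0.1174] head 87.2 w 0.016 gf 58.5
w18,.12 [-2.024 -0.161 -0.067] turn -0.04 from start
```

Request:
play_rows:
  motion:
    - [-1.2,-0.1,0,0,10]
    - [-2.05,-0.17,0,0,10]
    - [-2.05,-0.17,0.6,0,10]
    - [-2.05,-0.17,1.4,0,10]
    - [-2.05,-0.17,1.9,0,10]

```text
clock: 25.62
position: [0.5098, -0.3791, 0.0396]
ee_rot: [-0.002, 0.724, 0.689, -0.0]
contact_force: [-0.5, -0.3, -0.6]
width: 0.0158
gripper_force: 58.5
```

Request:
play_rows:
  motion:
    - [0,0,0.25,0,10]
    - [0,0,0.25,0,10]

```text
clock: 25.88
position: [0.5109, -0.3797, 0.0314]
ee_rot: [-0.001, 0.724, 0.69, -0.0]
contact_force: [-0.2, -0.2, -0.6]
width: 0.0159
gripper_force: 58.5
```

```bash
python3 sh.py .008; python3 g.py w18,0
python3 - <<'E'
from h import *
d=manip.get_image("side"); cv2.imwrite("pics/s5.png",cv2.resize(d["img"][190:,200:420,::-1],(660,582),interpolation=cv2.INTER_CUBIC))
E
```

```text
scene 54 shank centre [ 0.5104 -0.3792] 0.0017 zmin 0.0414
t 25.98 pos [ 0.5119 -0.3806  0.033 ] head 87.2 w 0.016 gf 58.5
w18,0 [ 0.001 -0.032  0.825] turn -0.04 from startsh.py:9: RuntimeWarning: Mean of empty slice.
  f=least_squares(lambda q:np.hypot(B[:,0]-q[0],B[:,1]-q[1])-r,p[:2],loss="soft_l1",f_scale=.002); print(n,len(B),"shank centre",f.x.round(4),np.abs(f.fun).mean().round(4),"zmin",B[:,2].min().round(4))
  ret = ret.dtype.type(ret / rcount)
Traceback (most recent call last):
  File "sh.py", line 9, in <module>
    f=least_squares(lambda q:np.hypot(B[:,0]-q[0],B[:,1]-q[1])-r,p[:2],loss="soft_l1",f_scale=.002); print(n,len(B),"shank centre",f.x.round(4),np.abs(f.fun).mean().round(4),"zmin",B[:,2].min().round(4))
                                                                                                                                                                                     ~~~~~~~~~~^^
ValueError: zero-size array to reduction operation minimum which has no identity
```

View pics/s5.png

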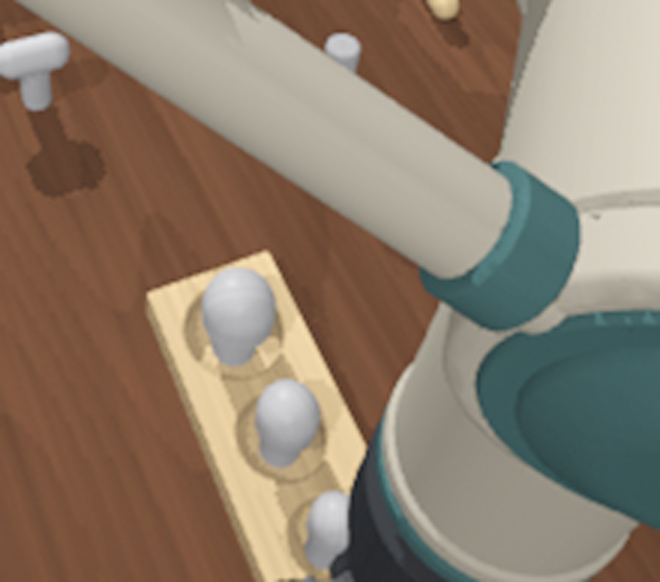

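The three domes stand upright in their wells at (240,315), (287,425) and (330,530). dome18 is over the last well, so I'll lower it.

Request:
play_rows:
  motion:
    - [0,-0.03,0.25,0,10]
    - [0,-0.03,0.5,0,10]
    - [0,-0.03,0.72,0,10]
    - [0,-0.03,0.81,0,10]
    - [0,-0.03,0.83,0,10]

```text
clock: 26.65
position: [0.5099, -0.3799, -0.0005]
ee_rot: [-0.001, 0.724, 0.69, -0.0]
contact_force: [-1.9, 2.3, 6.7]
width: 0.0162
gripper_force: 59.3
```

Request:
play_rows:
  motion:
    - [0,0,0,0,10]

```text
clock: 26.78
position: [0.5099, -0.3799, -0.0005]
ee_rot: [-0.0, 0.724, 0.69, -0.0]
contact_force: [-1.9, 1.1, 4.4]
width: 0.016
gripper_force: 58.9
```

Request:
play_rows:
  motion:
    - [0,0,0,0,19]
    - [0,0,0,0,30]
    - [0,0,0,0,44]
    - [0,0,0,0,44]

```text
clock: 27.28
position: [0.5104, -0.3802, -0.0009]
ee_rot: [0.0, 0.724, 0.69, -0.0]
contact_force: [-0.1, 0.2, -0.1]
width: 0.0441
gripper_force: 0.0
```

Request:
play_rows:
  motion:
    - [0,0,-0.4,0,44]
    - [0,0,-1,0,44]
    - [0,0,-1.9,0,44]
    - [0,0,-2.9,0,44]
    - [0,0,-3.6,0,44]

```text
clock: 27.9
position: [0.511, -0.3808, 0.1467]
ee_rot: [0.002, 0.724, 0.69, 0.0]
contact_force: [0.2, -0.1, -0.0]
width: 0.0441
gripper_force: 0.0
```

Request:
play_rows:
  motion:
    - [-1,0,0,0,44]
    - [-2,0,0,0,44]
    - [-3,0,0,0,44]
    - [-4,0,0,0,44]
    - [-4,0,0,0,44]

```text
clock: 28.52
position: [0.5018, -0.5433, 0.1437]
ee_rot: [0.001, 0.725, 0.689, -0.001]
contact_force: [-0.9, 0.8, 0.3]
width: 0.0441
gripper_force: 0.0
```

Run:
```python
from h import *
from scipy.optimize import least_squares
d=manip.get_image("scene"); P=cloud(d); im=d["img"].astype(int); sat=im.max(2)-im.min(2)
for k,c,r,lo in(("d40",(.5176,-.2165),.02,.045),("d32",(.515,-.2785),.016,.045),("d25",(.5127,-.333),.0125,.045),("d18",(.5107,-.3805),.009,.045),("str",(.6584,-.0836),.011,.037),("flat",(.4624,.0875),.014,.037)):
    D=np.hypot(P[...,0]-c[0],P[...,1]-c[1])<r+.008; B=P[D&(sat<30)&(P[...,2]>lo)&(P[...,2]<lo+.013)]
    f=least_squares(lambda p:np.hypot(B[:,0]-p[0],B[:,1]-p[1])-r,c,loss="soft_l1",f_scale=.002); print(k,f.x.round(4),"top",np.nanpercentile(P[...,2][D&(sat<30)],98).round(4))
cv2.imwrite("pics/c6.png",cv2.resize(d["img"][100:250,160:360,::-1],(800,600),interpolation=cv2.INTER_CUBIC))
```

```text
d40 [ 0.5182 -0.2165] top 0.0789
d32 [ 0.5151 -0.2789] top 0.0751
d25 [ 0.5107 -0.3317] top 0.0716
d18 [ 0.5093 -0.3797] top 0.0676
str [ 0.6587 -0.0833] top 0.0632
flat [0.4625 0.088 ] top 0.0546
```

View pics/c6.png

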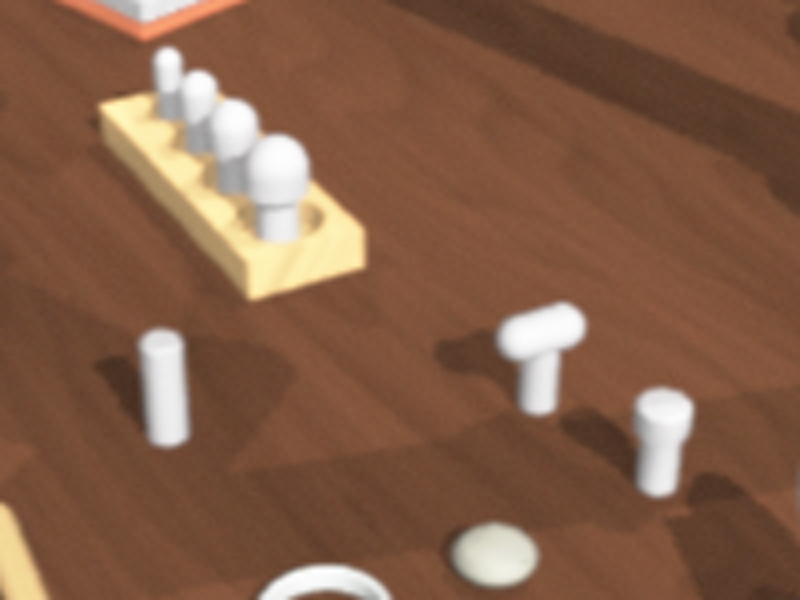

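The four domes stand in the block in graded order, from (278,185) back to (168,80), with tops at 78.9, 75.1, 71.6 and 67.6 mm as expected. The straight, oblong and flat punches are still standing where they were.

```bash
python3 -c "
from rig import manip
print(manip.sign_off())"
```

```text
the job is handed in; nothing more can be done
None
```

The four domed punches stand upright in their graded wells, the look-alikes still stand, and I handed the job in at about 28.5 s of the 104 s; no verdict came back, and the reported tool height ran about 30 mm below the camera's, so I gripped by the camera heights.

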